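# Show which thing goes in the tray

## Task

Show the person on the sofa what belongs where, without touching anything: point from above at the middle of the blue mouse, fingertips about 3 cm over it, and hold there for 2 seconds, then in the same way point at the middle of the empty wooden tray and hold for 2 seconds. Between the two keep the hand raised well clear, so that nothing else is pointed at by mistake. Finish with the hand drawn back, at least 20 cm from everything on the storage cube.

Things in the scene. Friction and masses are not known exactly. Their poses are not given: they have to be found in the camera images.
- mouse: blue wireless computer mouse, 104 x 62 mm and 34 mm high, with a small dark wheel (to 36.5 mm); loose. Origin at the centre of its underside, x along its length (wheel end at -x), z up
- mouse_top (a point): the middle of the mouse's back, 34 mm above its underside: the first place to point at
- tray: compact open wooden tray, empty, 150 mm (its x) x 110 mm (its y), 28 mm high, floor and walls 7 mm thick; loose. Origin at the centre of its underside, z up
- tray_mid (a point): the middle of the tray at the height of its rim, 28 mm above its underside: the second place to point at
- remote: black TV remote with grey keys, 150 mm (its x) x 42 mm, 18 mm thick (keys to 19 mm); loose bystander. Origin at the centre of its underside
- coaster: round stainless steel coaster, 96 mm across, 6 mm thick; loose bystander. Origin at the centre of its underside
- cup: black plastic dice cup, upright, open and empty, 76 mm across the rim, 95 mm high; loose bystander, easily knocked over. Origin at the centre of its underside
- cube: stack of two white hard-plastic storage cubes with tilt-out grey bin fronts on the far side; fixed. Its flat top, 440 mm (x) x 580 mm (y), is level with the work surface (z = 0) and carries the five things. Origin at the centre of its foot on the floor, 750 mm below the top
Mind the look-alikes: they are no part of the job. Of the things that look like the mouse, the largest one is meant.

How it is judged:
By the outcome, as a careful person would: the job done as asked, in the order asked, and still so for the second after the job is handed in, with the robot touching nothing.
It also fails if it takes over 48 s, if anything falls off the work surface, if the arm or the gripper's body presses on something with over 40 N, if the wrist force passes 120 N, or if a joint passes its speed limit or range.

## Robot

A 6-joint arm with a two-finger parallel gripper is mounted at the origin on the work surface. World frame = base frame: x ahead of the robot, y to its left, z up, the work surface at z = 0. Lengths are in mm, angles in rad, forces in N, time in s.
With the tool pointing down it reaches from about 375 to 900 mm from the base axis. Payload 3.1 kg.
Tool frame: the origin (TCP) lies between the finger pads; the fingertips stand 22 mm ahead of it and the grasp point (between the pads) lies 3 mm ahead of it; z points along the fingers, y is the direction in which the jaws open and shut (so a half turn about z gives the same grasp; the last joint's range is limited). The gripper opens to 87 mm and grips with 3 to 60 N. Pads are 19 mm wide; open, the fingers measure 117 mm over their backs; the gripper's body (75 mm by 190 mm) begins 51 mm behind the grasp point.
Start: joints at [0.997, 0.527, 1.433, -0, 1.181, -0.178], TCP at [240.925, 576.673, 244.548] pointing down, gripper open.
Joint ranges: [-3.08, 3.08], [-0.75, 2.2], [0.22, 2.44], [-1.43, 4.57], [0, 2.65], [-2.85, 2.85]. Speed limits (rad/s): [2.79, 2.79, 3.14, 3.14, 3.14, 3.14].

## Interface

Orientations are given as [roll, pitch, yaw] about the fixed x, y, z axes, in that order (R = Rz(yaw) Ry(pitch) Rx(roll)).
In Python, from rig import sensors, snapshot, camera_params, order gives the robot as it stands.
- The arm moves only by the tool arm_command, never from a script. Its argument "targets" is one flat list of numbers, 7 for each row, row after row: the turn, a rotation vector about the world's x, y, z in rad, then the shift along the world's x, y, z in cm, then the finger opening in cm, from 0 to 8.7. In form: [ax, ay, az, tx, ty, tz, fingers, ax, ay, az, tx, ty, tz, fingers, ...]. A call has 1 to 5 rows; each row is the pose to reach, as a shift and turn from the pose measured when the call began; what a row does not reach only later rows make up. A row lasts 1/8 s, in which the tool goes at most 62.5 mm and 10.7 degrees, less where a joint would pass 70% of its speed; a pose out of reach is approached as far as the arm can. A call with a gripper value outside its range is refused whole. The fingers move at their own pace and stop on an object; "force" is the grip in N (left out, the last holds). Time passes only in rows, so rows that repeat a pose let the fingers close. It gives the time, the measured TCP pose, the force and the opening at its end, in the units of the state.
- sensors.read_state(): the state, without advancing time (a new reading comes with each control period).
- snapshot(name): name is "scene" or "top" or "wrist"; returns the picture (420x560x3 uint8, blue, green, red); there is no depth.
- camera_params(name): a dict with "mtx" (3x3 intrinsics, pixels), "dist_coeffs" ([k1, k2, p1, p2, k3] as OpenCV has them; the pictures are not rectified), "T" (4x4, takes a point from camera to world coordinates); the wrist camera has in their place "hand_eye" (4x4, takes a point from camera to tool coordinates, whose origin is the TCP and whose axes are the flange's). Camera axes: x right, y down, z forward; pixel columns grow to the right and rows downward; lengths in mm; the calibration is good to about 2 mm. A picture is of the moment at which its call begins: read the wrist's pose just before it. camera_params takes no time and is no camera call.
- order.close_job(): hands the job in, once; it reports no verdict.
The state is a dict: "time": time; "q": joint angles; "qvel": joint speeds; "tau": joint torques, N m; "eef_pos": TCP position; "ee_rot": TCP orientation; "force": force on the tool from outside, world axes, zero at the start; "wrist_torque": the same for the moment, N m; "gripper_width": finger opening in mm.
Only numpy, scipy, OpenCV 4.12 (cv2) and the standard library are available. Lean on these libraries where they do the work, as an engineer would, in place of code of your own. Each camera call takes 0.05 s, during which the arm holds its last target. There are 200 camera calls.

## Working session

There is one attempt and no reset: what is moved stays moved. The work goes in short steps, Python scripts to look and compute and a tool call to move; the robot and the scene stay as the last step left them, time stands still between calls to the robot, and variables do not carry over. Pictures are saved under pics/ and viewed, about 8 in all and at most 12, crops included, and the job is handed in when it is done.

Besides the shell and the picture viewer there is one more tool, called after "Emit:" by a JSON object that holds its "op" and its "data", one argument or row to a line. arm_command: Moves the arm, as the interface text tells. Its arguments: {"type":"object","properties":{"targets":{"type":"array"},"force":{"type":"number"}},"required":["targets"]}

```bash
mkdir -p pics; ls; python3 - <<'E'
from rig import sensors,snapshot,camera_params
import cv2,numpy as np
s=sensors.read_state();print(s['time'],s['eef_pos'],s['ee_rot'],s['gripper_width'])
for n in("scene","top"):
    cv2.imwrite(f"pics/{n}0.png",snapshot(n));p=camera_params(n);print(n,np.round(p['mtx'],1).tolist(),np.round(p['T'],3).tolist())
print(camera_params("wrist"))
E
```

```text
pics
0.0 [240.56700366 576.11105861 243.59791356] [-3.13949408e+00 -3.95151305e-04  2.74578115e+00] 87.17994057158853
scene [[393.8, 0.0, 275.5], [0.0, 393.8, 207.6], [0.0, 0.0, 1.0]] [[-0.661, 0.511, -0.549, 1033.544], [0.75, 0.456, -0.478, 524.102], [0.006, -0.728, -0.685, 391.703], [0.0, 0.0, 0.0, 1.0]]
top [[438.6, 0.0, 287.6], [0.0, 438.6, 210.9], [0.0, 0.0, 1.0]] [[-0.001, -0.979, 0.205, 213.48], [-1.0, 0.0, -0.003, 16.22], [0.002, -0.205, -0.979, 842.793], [0.0, 0.0, 0.0, 1.0]]
{'mtx': array([[375.46023727,   0.        , 283.41386956],
       [  0.        , 375.46023727, 206.01491456],
       [  0.        ,   0.        ,   1.        ]]), 'dist_coeffs': array([-0.09156144,  0.        ,  0.        ,  0.        ,  0.        ]), 'hand_eye': array([[ 1.12562256e-03, -9.63824587e-01, -2.66534987e-01,
         7.46968985e+01],
       [ 9.99998981e-01,  1.31890349e-03, -5.46157933e-04,
        -5.06830307e-01],
       [ 8.77934367e-04, -2.66534101e-01,  9.63825089e-01,
        -1.40344054e+02],
       [ 0.00000000e+00,  0.00000000e+00,  0.00000000e+00,
         1.00000000e+00]])}
```

View pics/top0.png

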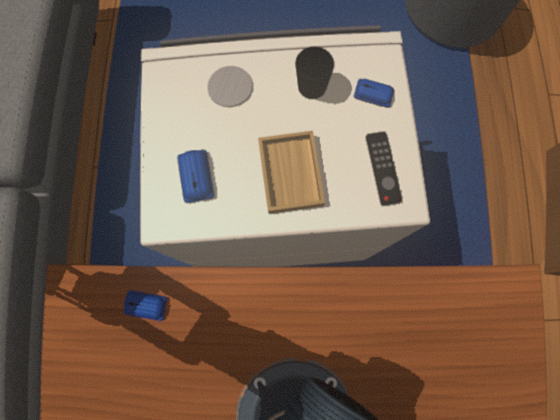

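View pics/scene0.png

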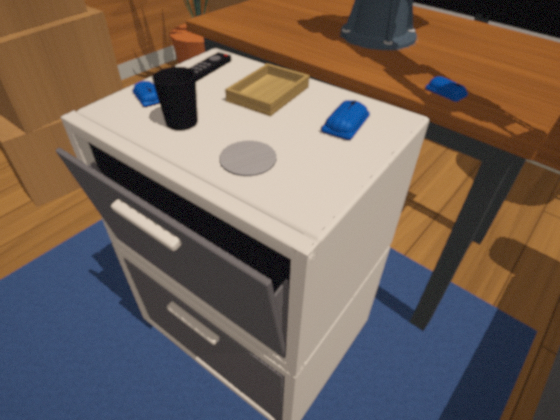

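Top view, blue look-alikes of the mouse: (196,175), the largest, on the cube; (374,92), smaller, on the cube; (145,306), small, on the desk. I choose (196,175). The tray is at (292,172), remote (384,168), coaster (230,87), cup (315,72). Next I measure, with a crop to check the choice.

```bash
cat > h.py <<'E'
import cv2,numpy as np
from rig import sensors,snapshot,camera_params
from scipy.spatial.transform import Rotation as R
def ray(p,T,uv):
    n=cv2.undistortPoints(np.array(uv,float).reshape(-1,1,2),p['mtx'],p['dist_coeffs']).reshape(-1,2)
    d=np.c_[n,np.ones(len(n))]@T[:3,:3].T
    return T[:3,3],d
def plane(p,T,uv,z):
    o,d=ray(p,T,uv); return o+d*((z-o[2])/d[:,2])[:,None]
def tri(rs):
    A=sum(np.eye(3)-np.outer(d,d)/(d@d) for o,d in rs);b=sum((np.eye(3)-np.outer(d,d)/(d@d))@o for o,d in rs)
    return np.linalg.solve(A,b)
def blobs(m,amin=100):
    cs,_=cv2.findContours(m.astype(np.uint8),cv2.RETR_EXTERNAL,cv2.CHAIN_APPROX_NONE)
    return [c for c in cs if cv2.contourArea(c)>amin]
def blue(im):
    h=cv2.cvtColor(im,cv2.COLOR_BGR2HSV);return (h[...,0]>100)&(h[...,0]<130)&(h[...,1]>140)&(h[...,2]>60)
def wood(im):
    h=cv2.cvtColor(im,cv2.COLOR_BGR2HSV);return (h[...,0]>8)&(h[...,0]<30)&(h[...,1]>70)
E
python3 - <<'E'
from h import *
roi={'top':(slice(60,225),slice(150,405)),'scene':(slice(55,150),slice(120,380))}
for n in('top','scene'):
    im=cv2.imread(f'pics/{n}0.png');p=camera_params(n);k=np.zeros((420,560),bool);k[roi[n]]=1
    for nm,f,z in(('blue',blue,17),('wood',wood,28)):
        for c in blobs(f(im)&k,80):
            M=cv2.moments(c);u=(M['m10']/M['m00'],M['m01']/M['m00']);r=cv2.minAreaRect(c)
            print(n,nm,np.round(u,1),cv2.contourArea(c),np.round(plane(p,p['T'],[u],z)[0],1),'rect centre',np.round(plane(p,p['T'],[r[0]],z)[0],1), 'box sides',np.round(np.linalg.norm(np.diff(plane(p,p['T'],cv2.boxPoints(r),z)[:3],axis=0),axis=1)))
im=cv2.imread('pics/top0.png')
cv2.imwrite('pics/crop.png',cv2.resize(im[120:225,160:345],None,fx=4,fy=4,interpolation=cv2.INTER_CUBIC))
E
```

```text
top wood [290.9 171.5] 4181.0 [462.2   7.7  28. ] rect centre [462.6   7.1  28. ] box sides [114. 155.]
scene blue [345.8 119.8] 1019.5 [471.1 203.6  17. ] rect centre [472.9 203.7  17. ] box sides [149.  78.]
scene blue [146.4  93.1] 403.0 [ 653.2 -156.9   17. ] rect centre [ 654.3 -157.9   17. ] box sides [ 47. 109.]
scene wood [303.2  78.8] 5567.0 [409.5  54.4  28. ] rect centre [433.   71.1  28. ] box sides [357. 282.]
scene wood [152.2  71. ] 487.5 [ 596.1 -213.5   28. ] rect centre [ 580.1 -218.7   28. ] box sides [220.  73.]
scene wood [127.7  57.8] 97.5 [ 591.  -316.6   28. ] rect centre [ 589.9 -300.6   28. ] box sides [57. 52.]
```

View pics/crop.png

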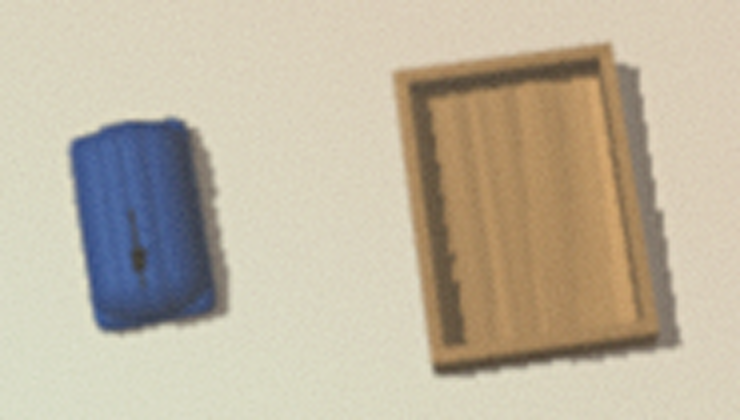

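The crop shows the chosen mouse, with its dark wheel towards the robot and its centre at about (143,225) in the crop. The empty tray's rim corners are at (395,72), (610,43), (658,333) and (435,362).

```bash
sed -i 's/h\[...,1\]>140/h[...,1]>95/' h.py; python3 - <<'E'
from h import *
im=cv2.imread('pics/top0.png');p=camera_params('top');k=np.zeros((420,560),bool);k[60:225,150:405]=1
for c in blobs(blue(im)&k,80):
    r=cv2.minAreaRect(c);print('blue',np.round(r[0],1),cv2.contourArea(c),[np.round(plane(p,p['T'],[r[0]],z)[0],1) for z in(10,17,34)],np.round(np.linalg.norm(np.diff(plane(p,p['T'],cv2.boxPoints(r),17)[:3],axis=0),axis=1)))
ct=np.array([(395,72),(610,43),(658,333),(435,360)])/4+[160,120]
P=plane(p,p['T'],ct,28);print('tray',P.round(1),P.mean(0))
im2=cv2.imread('pics/scene0.png')
s=camera_params('scene')
k=np.zeros((420,560),bool);k[55:150,300:380]=1
c=max(blobs(blue(im2)&k,80),key=cv2.contourArea);r=cv2.minAreaRect(c);print('scene mouse',plane(s,s['T'],[r[0]],15))
x=sensors.read_state();print(x['eef_pos'],x['q'])
E
```

```text
blue [192.8 175.8] 1037.5 [array([459.3, 202.4,  10. ]), array([457.3, 200.8,  17. ]), array([452.3, 197. ,  34. ])] [ 54. 103.]
blue [373.9  92. ] 640.5 [array([ 642.5, -167. ,   10. ]), array([ 638.9, -165.4,   17. ]), array([ 630.1, -161.7,   34. ])] [47. 76.]
tray [[531.4  71.   28. ]
 [546.8 -35.4  28. ]
 [399.2 -56.3  28. ]
 [386.   49.9  28. ]] [465.84809976   7.3091168   28.        ]
scene mouse [[468.87725473 201.54620667  15.        ]]
[240.59725589 576.17405091 243.70088221] [ 9.96518466e-01  5.28328818e-01  1.43376107e+00 -2.88199531e-05
  1.18139724e+00 -1.78493351e-01]
```

Emit:
{"op": "arm_command", "data": {
  "targets": [0,0,0,2.9,-5.2,0,0,0,0,0,5.8,-10.4,0,0,0,0,0,8.7,-15.6,0,0,0,0,0,11.6,-20.8,0,0,0,0,0,14.5,-26,0,0]
}}

```text
time: 0.72
eef_pos: [386.1, 314.4, 243.5]
ee_rot: [-3.139, -0.0, 2.746]
force: [0.4, 0.6, 0.6]
gripper_width: 45.0
```

Emit:
{"op": "arm_command", "data": {
  "targets": [0,0,0,3,-4.8,0,0,0,0,0,6,-9.6,0,0,0,0,0,7.2,-11.8,0,0,0,0,0,7.2,-11.8,0,0,0,0,0,7.2,-11.8,0,0]
}}

```text
time: 1.35
eef_pos: [457.4, 196.9, 243.2]
ee_rot: [-3.139, -0.002, 2.746]
force: [-0.1, 0.0, 0.0]
gripper_width: 1.2
```

```bash
python3 - <<'E'
from h import *
x=sensors.read_state();im=snapshot('wrist');p=camera_params('wrist')
T=np.eye(4);T[:3,:3]=R.from_euler('xyz',x['ee_rot']).as_matrix();T[:3,3]=x['eef_pos'];T=T@p['hand_eye'];np.save('Tw1.npy',T)
cv2.imwrite('pics/w1r.png',im);v=im.copy();print(x['eef_pos'],x['gripper_width'],x['qvel'].round(3))
for c in blobs(blue(im),600):
    r=cv2.minAreaRect(c);M=cv2.moments(c);cv2.drawContours(v,[np.int32(cv2.boxPoints(r))],0,(0,255,255),1)
    print(np.round(r[0],1),cv2.contourArea(c),[plane(p,T,[r[0]],z)[0].round(1) for z in(5,17,34)],np.linalg.norm(np.diff(plane(p,T,cv2.boxPoints(r),12)[:3],axis=0),axis=1).round(0))
cv2.imwrite('pics/w1.png',v)
E
```

```text
[457.36376436 196.87339156 243.19154801] 1.2433752524987827 [ 0.02  -0.004  0.    -0.004  0.    -0.003]
[500.8 335.2] 2099.0 [array([735.4, 365.5,   5. ]), array([724.4, 361. ,  17. ]), array([708.8, 354.8,  34. ])] [81. 69.]
[286.2 177.4] 5777.0 [array([457.1, 198.6,   5. ]), array([455. , 199.4,  17. ]), array([451.9, 200.6,  34. ])] [ 60. 103.]
[443.5 135.2] 22564.5 [array([477.7, 362.6,   5. ]), array([474.8, 358.3,  17. ]), array([470.8, 352.1,  34. ])] [ 87. 334.]
[170.1  64.8] 11234.0 [array([311.1, 137.4,   5. ]), array([313.6, 140.2,  17. ]), array([317. , 144.2,  34. ])] [328.  46.]
```

View pics/w1.png

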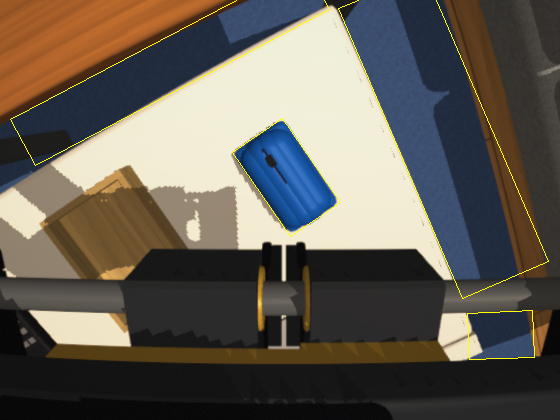

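The wrist view shows the mouse at (286,177), outline 60 x 103 mm, so it is the right one. Its centre is near (456,198). The closed fingers are above it, so I descend straight to TCP z 86.

Emit:
{"op": "arm_command", "data": {
  "targets": [0,0,0,0,0.1,-5,0,0,0,0,-0.1,0.1,-10,0,0,0,0,-0.1,0.1,-14,0,0,0,0,-0.1,0.1,-15.7,0,0,0,0,-0.1,0.1,-15.7,0]
}}

```text
time: 2.02
eef_pos: [454.6, 199.2, 85.0]
ee_rot: [-3.137, -0.005, 2.749]
force: [-0.2, 0.5, 0.8]
gripper_width: 0.2
```

```bash
python3 - <<'E'
from h import *
x=sensors.read_state();im=snapshot('scene');cv2.imwrite('pics/s1.png',cv2.resize(im[20:180,240:460],None,fx=3,fy=3));print(x['eef_pos'],x['force'])
E
```

```text
[454.62658136 199.15813104  85.04632305] [-0.22538856  0.52637392  0.75517491]
```

View pics/s1.png

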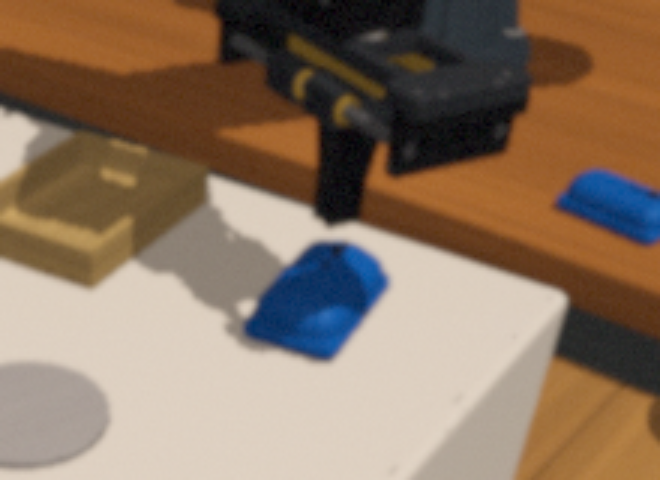

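The scene view shows the closed fingertips over the middle of the mouse with a gap. I nudge 2 mm and hold.

Emit:
{"op": "arm_command", "data": {
  "targets": [0,0,0,0.2,-0.1,0.1,0,0,0,0,0.2,-0.1,0.1,0,0,0,0,0.2,-0.1,0.1,0,0,0,0,0.2,-0.1,0.1,0,0,0,0,0.2,-0.1,0.1,0]
}}

```text
time: 2.7
eef_pos: [457.6, 198.1, 87.1]
ee_rot: [-3.139, -0.002, 2.749]
force: [-0.3, -0.7, 0.2]
gripper_width: 0.4
```

Emit:
{"op": "arm_command", "data": {
  "targets": [0,0,0,0,0,0,0,0,0,0,0,0,0,0,0,0,0,0,0,0,0,0,0,0,0,0,0,0,0,0,0,0,0,0,0]
}}

```text
time: 3.32
eef_pos: [457.5, 198.1, 87.1]
ee_rot: [-3.139, -0.002, 2.749]
force: [-0.3, -0.4, -0.3]
gripper_width: 0.5
```

Emit:
{"op": "arm_command", "data": {
  "targets": [0,0,0,0,0,0,0,0,0,0,0,0,0,0,0,0,0,0,0,0,0,0,0,0,0,0,0,0,0,0,0,0,0,0,0]
}}

```text
time: 3.95
eef_pos: [457.5, 198.1, 87.1]
ee_rot: [-3.139, -0.002, 2.749]
force: [-0.5, -0.1, -0.5]
gripper_width: 0.4
```

Emit:
{"op": "arm_command", "data": {
  "targets": [0,0,0,0,0,0,0,0,0,0,0,0,0,0,0,0,0,0,0,0,0,0,0,0,0,0,0,0,0,0,0,0,0,0,0]
}}

```text
time: 4.58
eef_pos: [457.6, 198.1, 87.1]
ee_rot: [-3.139, -0.002, 2.749]
force: [0.4, 0.0, -0.1]
gripper_width: 0.7
```

Emit:
{"op": "arm_command", "data": {
  "targets": [0,0,0,0,0,0,0,0,0,0,0,0,0,0,0,0,0,0,0,0,0,0,0,0,0,0,0,0,0,0,0,0,0,0,0]
}}

```text
time: 5.2
eef_pos: [457.6, 198.1, 87.1]
ee_rot: [-3.139, -0.002, 2.749]
force: [0.3, -0.1, -0.1]
gripper_width: 0.4
```

Emit:
{"op": "arm_command", "data": {
  "targets": [0,0,0,0,0,5,0,0,0,0,0,0,10,0,0,0,0,0,0,15,0,0,0,0,0,0,16.5,0,0,0,0,0,0,16.5,0]
}}

```text
time: 5.82
eef_pos: [458.2, 198.3, 253.5]
ee_rot: [-3.141, 0.001, 2.749]
force: [-0.1, -0.6, -0.3]
gripper_width: 0.5
```

Emit:
{"op": "arm_command", "data": {
  "targets": [0,0,0,0.2,-5,0,0,0,0,0,0.4,-10,0,0,0,0,0,0.6,-15,0,0,0,0,0,0.8,-19.1,0,0,0,0,0,0.8,-19.1,0,0]
}}

```text
time: 6.45
eef_pos: [465.8, 5.0, 252.1]
ee_rot: [-3.14, -0.002, 2.744]
force: [-0.0, 0.3, 0.3]
gripper_width: 0.5
```

Emit:
{"op": "arm_command", "data": {
  "targets": [0,0,0,0,0,0,0]
}}

```text
time: 6.58
eef_pos: [465.0, 5.5, 251.1]
ee_rot: [-3.14, -0.005, 2.743]
force: [0.0, 0.3, -0.6]
gripper_width: 0.2
```

```bash
python3 - <<'E'
from h import *
x=sensors.read_state();im=snapshot('wrist');p=camera_params('wrist')
T=np.eye(4);T[:3,:3]=R.from_euler('xyz',x['ee_rot']).as_matrix();T[:3,3]=x['eef_pos'];T=T@p['hand_eye'];np.save('Tw2.npy',T)
v=im.copy();print(x['eef_pos'])
C=np.array([[531.4,71,28],[546.8,-35.4,28],[399.2,-56.3,28],[386,49.9,28],[465.8,7.3,28]])
W=np.linalg.inv(T);uv,_=cv2.projectPoints(C,cv2.Rodrigues(W[:3,:3])[0],W[:3,3],p['mtx'],p['dist_coeffs'])
for u in uv.reshape(-1,2):cv2.drawMarker(v,tuple(int(round(a)) for a in u),(0,0,255),0,9)
print(uv.reshape(-1,2).round(0).tolist());cv2.imwrite('pics/w2.png',v)
E
```

```text
[464.97968144   5.47349409 251.05792262]
[[369.0, 217.0], [279.0, 267.0], [199.0, 145.0], [296.0, 87.0], [287.0, 182.0]]
```

View pics/w2.png

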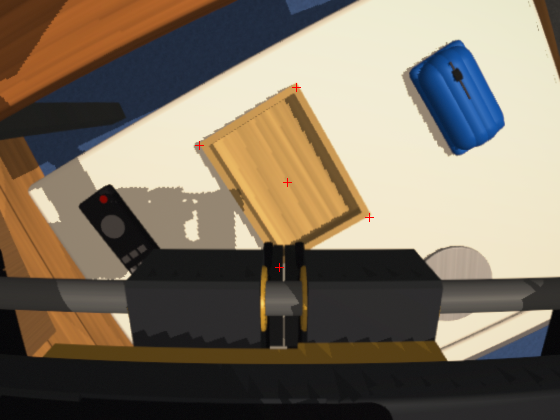

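The wrist view has all three visible rim corners on the predicted marks, so the tray's middle, at (287,182), is confirmed. I descend to TCP z 80.

Emit:
{"op": "arm_command", "data": {
  "targets": [0,0,0,0,0.2,-5,0,0,0,0,0.1,0.2,-10,0,0,0,0,0.1,0.2,-15,0,0,0,0,0.1,0.2,-17.1,0,0,0,0,0.1,0.2,-17.1,0]
}}

```text
time: 7.25
eef_pos: [464.5, 9.1, 78.4]
ee_rot: [-3.139, -0.009, 2.746]
force: [0.5, -0.4, -0.4]
gripper_width: 0.1
```

Emit:
{"op": "arm_command", "data": {
  "targets": [0,0,0,0,0,0,0]
}}

```text
time: 7.38
eef_pos: [465.0, 9.7, 79.0]
ee_rot: [-3.139, -0.008, 2.748]
force: [-0.1, 0.6, -0.7]
gripper_width: 0.6
```

Emit:
{"op": "arm_command", "data": {
  "targets": [0,0,0,0.1,-0.2,0.1,0,0,0,0,0.1,-0.2,0.1,0,0,0,0,0.1,-0.2,0.1,0,0,0,0,0.1,-0.2,0.1,0,0,0,0,0.1,-0.2,0.1,0]
}}

```text
time: 8.0
eef_pos: [466.0, 7.6, 80.0]
ee_rot: [-3.139, -0.008, 2.747]
force: [0.4, -0.2, -0.4]
gripper_width: 0.6
```

Emit:
{"op": "arm_command", "data": {
  "targets": [0,0,0,0,0,0,0,0,0,0,0,0,0,0,0,0,0,0,0,0,0,0,0,0,0,0,0,0,0,0,0,0,0,0,0]
}}

```text
time: 8.62
eef_pos: [466.0, 7.6, 80.0]
ee_rot: [-3.139, -0.008, 2.747]
force: [0.5, -0.0, 0.0]
gripper_width: 0.4
```

Emit:
{"op": "arm_command", "data": {
  "targets": [0,0,0,0,0,0,0,0,0,0,0,0,0,0,0,0,0,0,0,0,0,0,0,0,0,0,0,0,0,0,0,0,0,0,0]
}}

```text
time: 9.25
eef_pos: [466.0, 7.6, 80.0]
ee_rot: [-3.139, -0.008, 2.747]
force: [0.9, -0.4, -0.2]
gripper_width: 0.2
```

Emit:
{"op": "arm_command", "data": {
  "targets": [0,0,0,0,0,0,0,0,0,0,0,0,0,0,0,0,0,0,0,0,0,0,0,0,0,0,0,0,0,0,0,0,0,0,0]
}}

```text
time: 9.88
eef_pos: [466.0, 7.7, 80.0]
ee_rot: [-3.139, -0.008, 2.747]
force: [-0.2, -0.3, 0.1]
gripper_width: 0.5
```

```bash
python3 - <<'E'
from h import *
s=snapshot('scene');t=snapshot('top')
cv2.imwrite('pics/s2.png',np.hstack([cv2.resize(s[20:180,120:400],(400,229)),cv2.resize(t[20:248,130:430],(301,229))]))
E
```

```text
(no output)
```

View pics/s2.png

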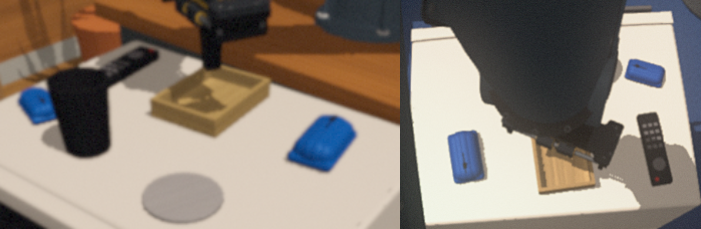

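Emit:
{"op": "arm_command", "data": {
  "targets": [0,0,0,0,0,0,0,0,0,0,0,0,0,0,0,0,0,0,0,0,0,0,0,0,0,0,0,0,0,0,0,0,0,0,0]
}}

```text
time: 10.6
eef_pos: [466.0, 7.6, 80.0]
ee_rot: [-3.139, -0.008, 2.747]
force: [0.7, -0.2, 0.1]
gripper_width: 0.4
```

Emit:
{"op": "arm_command", "data": {
  "targets": [0,0,0,0,0,5,0,0,0,0,0,0,10,0,0,0,0,0,0,15,0,0,0,0,0,0,20,0,0,0,0,0,0,20,0]
}}

```text
time: 11.22
eef_pos: [468.4, 7.2, 283.9]
ee_rot: [-3.141, 0.001, 2.748]
force: [0.2, -0.3, -0.0]
gripper_width: 0.9
```

The picture shows the tip over the tray's middle and everything else undisturbed. Now I draw back to near the start pose.

Emit:
{"op": "arm_command", "data": {
  "targets": [0,0,0,-1,5.8,0.5,0,0,0,0,-2,11.6,1,0,0,0,0,-4,17.2,1.5,0,0,0,0,-6,22.8,2,0,0,0,0,-8,28.4,2,0]
}}

```text
time: 11.85
eef_pos: [387.1, 292.7, 303.0]
ee_rot: [-3.14, 0.001, 2.747]
force: [0.3, 0.7, 0.2]
gripper_width: 0.4
```

Emit:
{"op": "arm_command", "data": {
  "targets": [0,0,0,-2.5,5.5,0,0,0,0,0,-5,11,0,0,0,0,0,-7.5,16.5,0,0,0,0,0,-10,22,0,0,0,0,0,-12.5,27.5,0,0]
}}

```text
time: 12.48
eef_pos: [260.6, 568.7, 301.1]
ee_rot: [-3.137, 0.0, 2.748]
force: [0.5, 0.3, 0.3]
gripper_width: 0.4
```

Emit:
{"op": "arm_command", "data": {
  "targets": [0,0,0,0,0,0,0,0,0,0,0,0,0,0,0,0,0,0,0,0,0,0,0,0,0,0,0,0]
}}

```text
time: 12.98
eef_pos: [261.5, 567.6, 301.2]
ee_rot: [-3.137, 0.0, 2.746]
force: [-0.3, -0.2, 0.6]
gripper_width: 0.7
```

```bash
python3 - <<'E'
from h import *
x=sensors.read_state();print(x['time'],x['eef_pos'],x['force'],np.abs(x['qvel']).max())
t=snapshot('top');a=cv2.imread('pics/top0.png');d=cv2.absdiff(a,t).max(2)[30:240,135:430]
print('changed px on cube',(d>60).sum());cv2.imwrite('pics/t3.png',t)
E
```

```text
12.975 [261.50744005 567.58327262 301.15556742] [-0.30531954 -0.19223261  0.63422589] 0.008472154312586138
changed px on cube 0
```

View pics/t3.png

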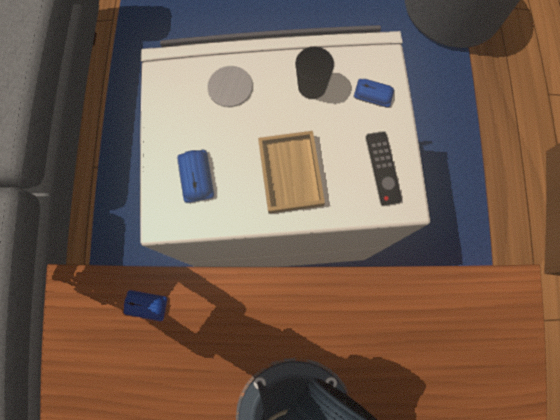

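The top view shows nothing on the cube has moved: mouse (196,175), tray (292,172). The hand is out of the picture, so I hand the job in.

```bash
python3 -c "
from rig import order;print(order.close_job())"
```

```text
the job is handed in; nothing more can be done
None
```

The job is done and handed in at about 13 s. I pointed with closed fingers at the largest blue mouse, then at the middle of the tray. By the measured poses, the fingertips were about 31 mm over the mouse's back and 30 mm over the tray's rim. Each hold lasted over 2.5 s, and I travelled between the two with the tips about 230 mm above the cube.

**Last checks:**
- **Nothing moved:** the top picture before and after differs by no pixels on the cube, and the contact force stayed below about 1 N in every reading.
- **Hand drawn back:** the hand stands at (261, 568, 301) mm, about 30 cm or more from everything on the cube.
- **Tray position:** the wrist view put the tray's visible rim corners on the predicted marks.
- **Mouse position:** the wrist and top views agreed to a few mm. A rough estimate from the scene camera alone gave x about 12 mm further out. I put that down to the slanted view of its outline and did not use it.

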